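Put the sealing wax away in the push-to-open drawer

ROBOT

A 6-joint arm with a two-finger parallel gripper is mounted at the origin on a cart in front of the work surface, level with it; the furniture and walls round the work are solid. World frame = base frame: x ahead of the robot, y to its left, z up, the work surface at z = 0. Lengths are in m, angles in rad, forces in N, time in s.
With the tool pointing down it reaches from about 0.35 to 0.85 m from the base axis. Payload 8.1 kg.
Tool frame: the origin (TCP) lies between the finger pads; the fingertips stand 11 mm ahead of it and the grasp point (between the pads) lies 8 mm behind it; z points along the fingers, y is the line along which they close (so a half turn about z gives the same grasp; the last joint's range is limited). The gripper opens to 93 mm and grips with 3 to 60 N. Pads are 15 mm wide; open, the fingers measure 128 mm over their backs; the gripper's body (75 mm by 188 mm) begins 65 mm behind the grasp point.
Start: joints at [1.19, 0.13, 1.488, -0, 1.523, -0.085], TCP at [0.175, 0.574, 0.203] pointing down, gripper open.
Joint ranges: [-2.96, 2.96], [-0.89, 2.26], [0.02, 2.5], [-1.34, 4.48], [0, 2.73], [-2.66, 2.66]. Speed limits (rad/s): [2.39, 2.39, 2.79, 3.14, 3.14, 3.14].

INTERFACE

Orientations are given as a unit quaternion [x, y, z, w].
In Python, from rig import arm gives the robot as it stands.
- The arm moves only by the tool carry_out, never from a script. Its argument "targets" is a list of rows, each a list of 6 numbers: the shift along the tool's x, y, z each as a share of 30 cm, from -1 to 1, then the turn, a rotation vector about the tool's x, y, z each as a share of pi/2 rad, from -1 to 1. In form: [[x, y, z, ax, ay, az], ...]. A call has 1 to 10 rows; each row is the pose to reach, as a shift and turn from the pose commanded when the call began, along the tool's axes at that moment; what a row does not reach only later rows make up. A row lasts 1/10 s, in which the tool goes at most 50 mm and 8.59 degrees, less where a joint would pass 70% of its speed; a pose out of reach is approached as far as the arm can. A call with a number of a shift or a turn outside -1 to 1 is refused whole. A call with a gripper value outside its range is refused whole. "fingers" is the opening, from 0 (shut) to 1 (fully open), set as the call begins (left out, the last holds). The fingers move at their own pace and stop on an object; "squeeze" is the grip in N (left out, the last holds). Time passes only in rows, so rows that repeat a pose let the fingers close. It gives the time, the measured TCP pose, the force, the opening and the grip force at its end, in the units of the state.
- arm.sense(): the state, without advancing time (a new reading comes with each control period).
- arm.grab_frame(name): name is "scene" or "top"; returns (picture, depth): 480x640x3 uint8, blue, green, red; 480x640 float32, m along the optical axis (not along the pixel's ray), 0 where there is no reading.
- arm.get_calibration(name): a dict with "camera_matrix" (3x3 intrinsics, pixels), "dist_coeffs" ([k1, k2, p1, p2, k3] as OpenCV has them; the pictures are not rectified), "extrinsics" (4x4, takes a point from camera to world coordinates). Camera axes: x right, y up, looking along -z (the intrinsics and any distortion apply to the point x, -y, -z); pixel columns grow to the right and rows downward; lengths in m; the calibration is good to about 2 mm. A picture is of the moment at which its call begins. get_calibration takes no time and is no camera call.
- arm.job_done(): hands the job in; it is judged then, once.
The state is a dict: "time_s": time; "q": joint angles; "dq": joint speeds; "joint_torque": joint torques, N m; "eef_pos": TCP position; "orientation": TCP orientation; "force": force on the tool from outside, world axes, zero at the start; "torque": the same for the moment, N m; "width": finger opening in m; "finger_force": force on a finger pad.
Only numpy, scipy, OpenCV 4.12 (cv2) and the standard library are available. Lean on these libraries where they do the work, as an engineer would, in place of code of your own. Each camera call takes 0.05 s, during which the arm holds its last target. There are 200 camera calls.

TASK

Put the loose stick of sealing wax away in the little oak desk box with the handleless push-to-open drawer: press the drawer front in until you feel the catch and let it spring ajar, draw it open, lay the stick flat inside, and push the drawer home until it latches shut again. Press gently and by feel: never force the drawer against its stop, and leave the other things on the desk as they are.

Things in the scene. Friction and masses are not known exactly. Their poses are not given: they have to be found in the camera images.
- drawer (a joint): how far the drawer stands out of the box (m): 0 latched shut, front flush with the box's sides; 0.05 sprung ajar; 0.088 fully out. Push-push latch: press the front in to its solid stop, ease off: frees it if latched, latches it if free. The stop lies 4 to 10 mm inward of flush, set differently on each box, so feel for it: 3 to 9 N on the way, then solid. The catch must not get more than 18 N
- chest: the oak desk box with the drawer, 155 mm deep (x, from -85 to +70 mm), 180 mm wide (y), 58 mm high, fixed on the desk; origin at desk height, x points from the drawer front to the back, z up. The drawer opens along -x. The box's top begins 21 mm behind the sides' front edge. A low block of notes lies on top, towards the back
- front (a point): centre of the outer face of the drawer's front, a plain upright board without handle between the box's sides, 163 mm wide (y), 9 mm thick, 54 mm high (+-27 mm; lower edge 4 mm over the desk). Moves with the drawer; axes as the box: pressing in is +x. Once ajar, it can be pinched from above over its top edge, one finger behind it (60 mm free between board and box top)
- drawer_floor (a point): middle of the drawer's inner floor, 24 mm above the desk, moves with the drawer; axes as the box. Inside 100 mm long (x; board's inner face at -50 mm, outer at -60 mm), 152 mm wide (y), walls 24 mm high. Only what stands out of the box is open above. A second, shorter wax stick is fixed across it at x = +37 mm. Below 45 mm out a spring pushes the free drawer out (3 to 5 N); beyond, it stays put
- stick_mid (a point): middle (half-way up) of the loose stick of sealing wax: a square tan bar 10 mm wide (x), 84 mm long (y; a short wick at the -y end), 10 mm high, 14 to 28 g, lying on the desk to the left or right of the box's front
- notes: block of sticky notes 51 x 38 x 8 mm on the box's top; bystander, origin at its underside
- tube: black capped tube 52 x 14 x 14 mm on the desk, on the other side from the wax stick; bystander
- weight: black bean-shaped paper weight 53 x 105 x 25 mm; bystander
- seals: strip of sample wax seals 39 x 105 x 28 mm; bystander
- tub: round cream tub 71 mm wide, 30 mm high; bystander
- tin: small hinged green tin 41 x 57 x 18 mm on the desk at the right; bystander
Things that resemble listed ones, but are neither listed nor needed, are in the scene too. There is more than one size of the part that bears stick_mid; the job needs the smallest.

How it is judged:
By the outcome, as a careful person would: the job done as asked, in the order asked, and still so for the second after the job is handed in, with the robot touching nothing.
It also fails if it takes over 72 s, if anything falls off the work surface, if the arm or the gripper's body presses on something with over 40 N, if the wrist force passes 120 N, or if a joint passes its speed limit or range.

## Working session

There is one attempt and no reset: what is moved stays moved. The work goes in short steps, Python scripts to look and compute and a tool call to move; the robot and the scene stay as the last step left them, time stands still between calls to the robot, and variables do not carry over. Pictures are saved under pics/ and viewed, at most 10 in all, crops included, and the job is handed in when it is done.

Besides the shell and the picture viewer there is one more tool, called after "Call:" as name(argument=value, ...) on one line, values as JSON. carry_out: Moves the arm, as the interface text tells. Its arguments: {"type":"object","properties":{"targets":{"type":"array"},"fingers":{"type":"number"},"squeeze":{"type":"number"}},"required":["targets"]}

```bash
mkdir -p pics; ls
python3 - <<'E'
from rig import arm
import cv2
for n in("scene","top"):
    p,d=arm.grab_frame(n); cv2.imwrite(f"pics/{n}0.png",p)
    c=arm.get_calibration(n); print(n,c)
print(arm.sense())
E
```

```text
pics
scene {'camera_matrix': array([[452.20021887,   0.        , 323.80983361],
       [  0.        , 452.20021887, 237.5112684 ],
       [  0.        ,   0.        ,   1.        ]]), 'dist_coeffs': array([0.02018171, 0.        , 0.        , 0.        , 0.        ]), 'extrinsics': array([[ 0.56494927,  0.5837669 , -0.5831368 , -0.05953302],
       [-0.82511377,  0.40348013, -0.39546309, -0.44313076],
       [ 0.00442585,  0.70457079,  0.70961991,  0.77511874],
       [ 0.        ,  0.        ,  0.        ,  1.        ]])}
top {'camera_matrix': array([[607.72547228,   0.        , 327.23557303],
       [  0.        , 607.72547228, 242.85529213],
       [  0.        ,   0.        ,   1.        ]]), 'dist_coeffs': array([0.04783445, 0.        , 0.        , 0.        , 0.        ]), 'extrinsics': array([[ 0.01069062,  0.99788141, -0.06417478,  0.44773874],
       [-0.99993341,  0.01094747,  0.00365216, -0.03506256],
       [ 0.00434698,  0.06413146,  0.99793199,  1.3459861 ],
       [ 0.        ,  0.        ,  0.        ,  1.        ]])}
{'time_s': 0.1, 'q': array([ 1.18955608e+00,  1.31106586e-01,  1.48919972e+00,  9.64968835e-06,
        1.52298622e+00, -8.54157488e-02]), 'dq': array([ 0.00088748, -0.00053674, -0.00192558,  0.00087962,  0.00067459,
        0.00114381]), 'joint_torque': array([ 2.02335781e-03, -5.61347401e+01, -4.93092692e+01,  7.71051832e-02,
        2.92550650e-02, -1.23468322e-05]), 'eef_pos': array([0.17469556, 0.57342909, 0.20226374]), 'orientation': array([ 1.47373681e-01,  9.89080520e-01, -8.25791225e-04, -2.01208063e-04]), 'force': array([-0.72001999,  0.37991353, -0.05836278]), 'torque': array([-0.00046857,  0.04013787, -0.02434179]), 'finger_force': 0.0, 'width': 0.09292587357479085}
```

View pics/scene0.png

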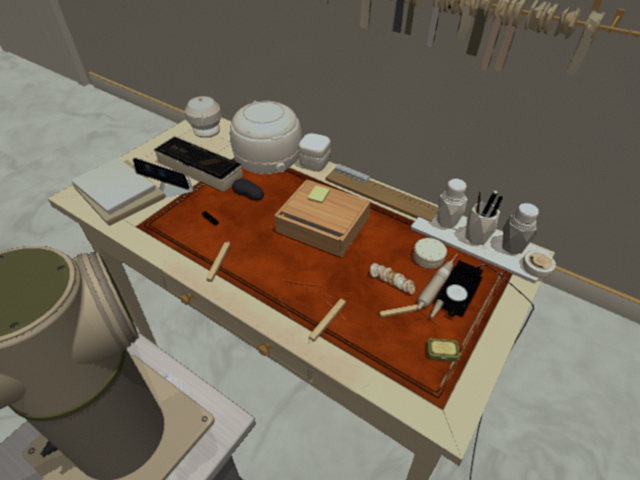

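View pics/top0.png

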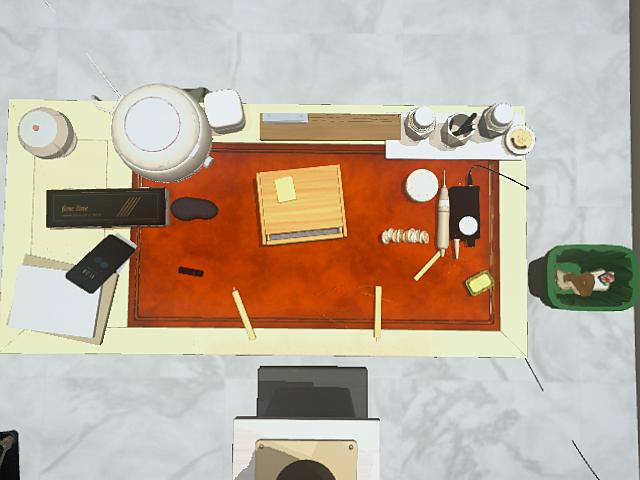

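Run:
```python
import cv2,numpy as np
t=cv2.imread("pics/top0.png"); s=cv2.imread("pics/scene0.png")
a=cv2.resize(t[230:340,220:460],(800,367),interpolation=cv2.INTER_CUBIC)
b=cv2.resize(s[235:355,200:460],(0,0),fx=3,fy=3)
cv2.imwrite("pics/cropA.png",cv2.resize(t[155:295,250:470],(0,0),fx=3.6,fy=3.6,interpolation=cv2.INTER_CUBIC))
cv2.imwrite("pics/cropB.png",cv2.resize(s[170:350,265:465],(0,0),fx=3.3,fy=3.3,interpolation=cv2.INTER_CUBIC))
```

```text
(no output)
```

View pics/cropA.png

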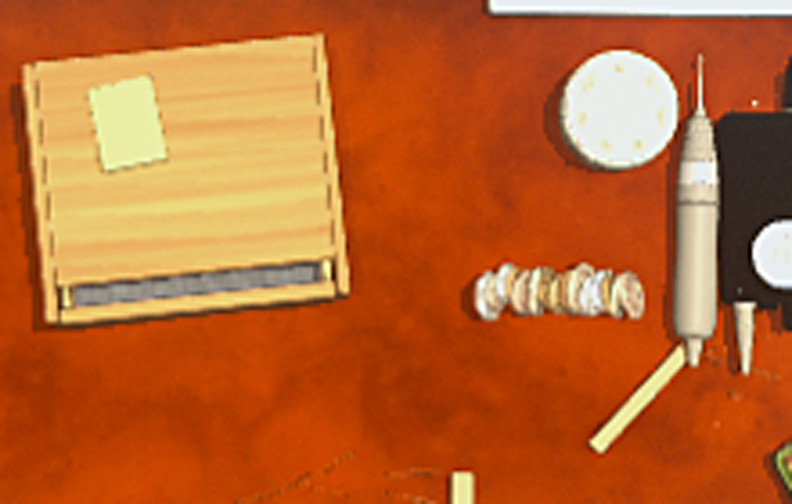

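View pics/cropB.png

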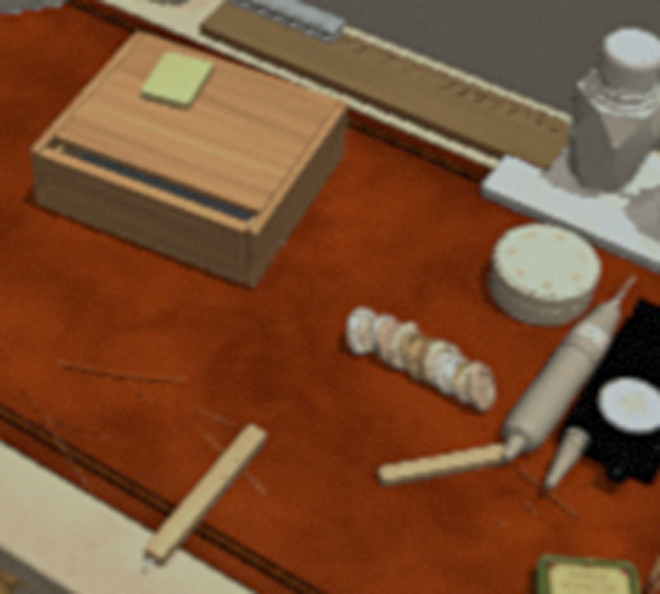

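```bash
cat > h.py <<'E'
import cv2,numpy as np
from rig import arm
C={n:arm.get_calibration(n) for n in("scene","top")}
def ray(n,uv):
    c=C[n]; p=cv2.undistortPoints(np.array([[uv]],float),c["camera_matrix"],c["dist_coeffs"])[0,0]
    E=c["extrinsics"]; return E[:3,3],E[:3,:3]@np.array([p[0],-p[1],-1.])
def plane(n,uv,z):
    o,d=ray(n,uv); return o+d*(z-o[2])/d[2]
def tri(us,ut):
    o1,d1=ray("scene",us);o2,d2=ray("top",ut)
    k=np.linalg.lstsq(np.c_[d1,-d2],o2-o1,rcond=None)[0]
    a,b=o1+k[0]*d1,o2+k[1]*d2
    return (a+b)/2,np.linalg.norm(a-b)
def proj(n,P):
    c=C[n];E=c["extrinsics"];q=(np.array(P)-E[:3,3])@E[:3,:3]
    r,_=cv2.projectPoints(np.array([[q[0],-q[1],-q[2]]]),np.zeros(3),np.zeros(3),c["camera_matrix"],c["dist_coeffs"]);return r[0,0]
E
python3 - <<'E'
from h import *
A=lambda u,v:((u+.5)/3.6-.5+250,(v+.5)/3.6-.5+155)
B=lambda u,v:((u+.5)/3.3-.5+265,(v+.5)/3.3-.5+170)
np.set_printoptions(precision=4,suppress=True)
for k,b,a in [("st near",(382,475),(598,445)),("st far",(503,453),(684,352)),("FL",(35,152),(48,322)),("FR",(252,232),(348,292)),("BR",(347,112),(323,35)),("BL",(135,33),(25,65))]:
    print(k,*tri(B(*b),A(*a)))
P,d=arm.grab_frame("top");_,ds=arm.grab_frame("scene")
E=C["top"]["extrinsics"]
def H(n,u,v,dd):
    o,r=ray(n,(u,v)); return o+r*dd[v,u]
for u,v in[(417,277),(428,265),(436,257),(439,253),(442,252),(442,255),(443,240),(378,312),(300,200),(300,237)]: print(u,v,H("top",u,v,d))
for (e1,e2) in[((235,290),(253,339)),((378,287),(378,338))]:
    a,b=plane("top",e1,.01),plane("top",e2,.01);print("len",np.linalg.norm(a-b))
t=cv2.resize(P[240:290,405:465],(0,0),fx=9,fy=9,interpolation=cv2.INTER_CUBIC)
cv2.imwrite("pics/cropC.png",t)
E
```

```text
st near [ 0.4576 -0.235   0.0056] 0.0014362810673518372
st far [ 0.5157 -0.2885  0.0048] 0.0005276398515033268
FL [0.5277 0.0959 0.0528] 0.0030086489777361772
FR [ 0.5458 -0.0796  0.0578] 0.001247242963587091
BR [ 0.7012 -0.0637  0.0458] 0.0010855981087208295
BL [0.6788 0.1139 0.0553] 0.0023270229701389806
417 277 [ 0.4607 -0.2374  0.0117]
428 265 [ 0.4874 -0.262   0.0085]
436 257 [ 0.5053 -0.2799  0.0068]
439 253 [ 0.5138 -0.2853  0.0135]
442 252 [ 0.5159 -0.291   0.0177]
442 255 [ 0.5096 -0.2922  0.0115]
443 240 [ 0.5414 -0.291   0.0293]
378 312 [ 0.3835 -0.1524  0.0114]
300 200 [0.6219 0.0194 0.0547]
300 237 [0.5424 0.0182 0.0574]
len 0.11361428848339378
len 0.11072984652410771
```

View pics/cropC.png

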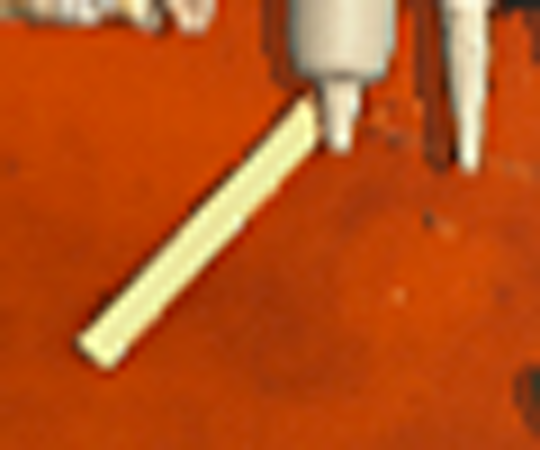

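The sticks are at (244,314), 113 mm long; (378,312), 111 mm; and (427,265), about 80 mm visible. Crop C shows the last running from (415,279) to (439,252), with its far end under a tool's nose at (442,256). It is the smallest and lies on the opposite side from the black tube at (190,272), so it is the one meant. I'll slide it away from that nose before lifting. The box is shut, with its front edge from (263,244) to (346,236).

```bash
cat >> h.py <<'E'
from scipy.spatial.transform import Rotation as R
def rel(pos,yaw_y):
    """shift (share of 30cm) and az turn (share of 90deg), to TCP pos, tool down, tool-y at world yaw (deg)"""
    s=arm.sense(); r=R.from_quat(s["orientation"])
    y=np.array([np.cos(np.radians(yaw_y)),np.sin(np.radians(yaw_y)),0]); z=np.array([0,0,-1.]); x=np.cross(y,z)
    t=R.from_matrix(np.c_[x,y,z]); rv=(r.inv()*t).as_rotvec()
    return np.round(r.inv().apply(np.array(pos)-s["eef_pos"])/.3,4),np.round(rv/(np.pi/2),4)
E
python3 - <<'E'
from h import *
from scipy.optimize import least_squares
np.set_printoptions(precision=4,suppress=True)
A=lambda u,v:((u+.5)/3.6-.5+250,(v+.5)/3.6-.5+155)
B=lambda u,v:((u+.5)/3.3-.5+265,(v+.5)/3.3-.5+170)
loc=[(-.085,.09,.058),(-.085,-.09,.058),(.07,-.09,.058),(.07,.09,.058)]
t=[A(*p) for p in[(48,322),(348,292),(323,35),(25,65)]]; s=[B(*p) for p in[(35,152),(252,232),(347,112),(135,33)]]
def w(p,l): c,q=np.cos(p[2]),np.sin(p[2]); return [p[0]+c*l[0]-q*l[1],p[1]+q*l[0]+c*l[1],l[2]]
for views in ([0],[1],[0,1]):
    f=lambda p:np.concatenate([proj(n,w(p,l))-u for k,(n,us) in enumerate([("top",t),("scene",s)]) if k in views for l,u in zip(loc,us)])
    r=least_squares(f,[.62,.02,.1]);print(r.x,np.degrees(r.x[2]),np.abs(r.fun).max(),"front",w(r.x,(-.085,0,.031)))
for e in[(415.3,279.5),(439.4,251.7)]: print(plane("top",e,.007))
for p,y in[((.46,-.0,.15),6.5)]: print(rel(p,y))
E
```

```text
[0.6202 0.0171 0.1094] 6.266181137392972 0.6963844460876203 front [np.float64(0.5356812474219002), np.float64(0.007830424460657714), 0.031]
[0.6166 0.0148 0.1036] 5.938414957125903 2.041901117416728 front [np.float64(0.5320250614358852), np.float64(0.006053365091199818), 0.031]
[0.6192 0.0165 0.1073] 6.145666375183117 2.9145356605418726 front [np.float64(0.5346728196223736), np.float64(0.007434302334634119), 0.031]
[ 0.4553 -0.2344  0.007 ]
[ 0.517  -0.2874  0.007 ]
(array([-1.467 , -1.5516,  0.177 ]), array([-0.0007,  0.0004,  0.7395]))
```

Call:
carry_out(targets=[[-0.74,-0.78,0,0,0,0.74],[-0.74,-0.78,0,0,0,0.74],[-0.74,-0.78,0,0,0,0.74],[-0.74,-0.78,0,0,0,0.74],[-0.74,-0.78,0,0,0,0.74],[-0.74,-0.78,0,0,0,0.74],[-0.74,-0.78,0,0,0,0.74],[-0.74,-0.78,0,0,0,0.74],[-0.74,-0.78,0,0,0,0.74],[-0.74,-0.78,0,0,0,0.74]], fingers=0, squeeze=10)

```text
time_s: 1.2
eef_pos: [0.3189, 0.2855, 0.2032]
orientation: [0.665, 0.747, -0.0, -0.0]
force: [-0.2, 0.0, -0.1]
width: 0.0175
finger_force: 0.0
```

Run:
```python
from h import *
s=arm.sense();print(s["eef_pos"],s["q"],s["force"],s["width"]);b=np.array([.994,.108,0]);f=np.array([.535,.0075,.035])
print(rel(f-.045*b,6.2))
```

```text
[0.31892731 0.28549763 0.20318894] [ 6.10157280e-01 -3.53018477e-01  1.93609839e+00  9.58594303e-05
  1.55857261e+00  4.94067623e-01] [-0.22549204  0.01172903 -0.13979626] 0.017525113385580767
(array([-1.0027,  0.4581,  0.5605]), array([-0.0001, -0.    ,  0.005 ]))
```

Call:
carry_out(targets=[[-1,0.46,0.1,0,0,0.005],[-1,0.46,0.1,0,0,0.005],[-1,0.46,0.1,0,0,0.005],[-1,0.46,0.1,0,0,0.005],[-1,0.46,0.1,0,0,0.005],[-1,0.46,0.1,0,0,0.005],[-1,0.46,0.1,0,0,0.005],[-1,0.46,0.56,0,0,0.005],[-1,0.46,0.56,0,0,0.005],[-1,0.46,0.56,0,0,0.005]])

```text
time_s: 2.2
eef_pos: [0.4887, 0.0034, 0.0322]
orientation: [0.668, 0.744, -0.001, -0.001]
force: [0.1, 0.3, 0.0]
width: 0.0003
finger_force: 0.0
```

Call:
carry_out(targets=[[0,0.03,0,0,0,0],[0,0.03,0,0,0,0],[0,0.03,0,0,0,0]])

```text
time_s: 2.5
eef_pos: [0.5014, 0.004, 0.0381]
orientation: [0.668, 0.744, 0.001, 0.002]
force: [0.3, -0.1, -0.2]
width: 0.0002
finger_force: 0.0
```

Run:
```python
from h import *
s=arm.sense();print(s["eef_pos"],s["force"],s["width"]);b=np.array([.994,.108,0]);f=np.array([.535,.0075,.035])
print(rel(f-.0175*b,6.2))
p,d=arm.grab_frame("scene");cv2.imwrite("pics/s1.png",cv2.resize(p[150:330,200:440],(0,0),fx=3.3,fy=3.3))
```

```text
[0.50139698 0.00403339 0.03808198] [ 0.30479544 -0.0918511  -0.15248315] 0.00023674224418266613
(array([-0.0005,  0.0542,  0.0105]), array([ 0.0025,  0.0005, -0.0009]))
```

View pics/s1.png

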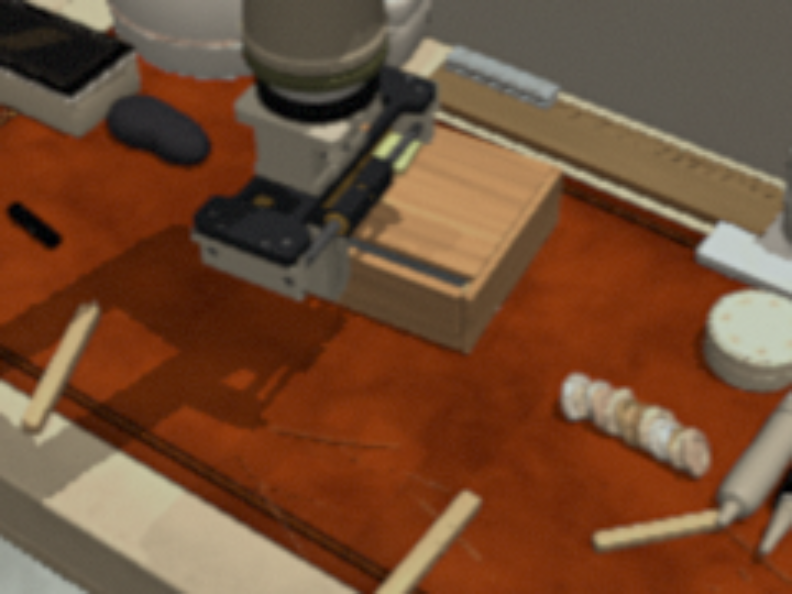

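The gripper is in front of the box, centred, and clear of the top and the notes. I'll approach in small steps.

Call:
carry_out(targets=[[0,0.02,0,0,0,0],[0,0.035,0,0,0,0],[0,0.035,0,0,0,0]])

```text
time_s: 2.85
eef_pos: [0.5107, 0.0048, 0.0364]
orientation: [0.669, 0.743, 0.001, 0.001]
force: [0.2, -0.1, 0.3]
width: 0.0001
finger_force: 0.0
```

Call:
carry_out(targets=[[0,0.007,0,0,0,0],[0,0.007,0,0,0,0]])

```text
time_s: 3.05
eef_pos: [0.5115, 0.005, 0.0353]
orientation: [0.669, 0.743, 0.0, 0.0]
force: [0.3, -0.1, -0.6]
width: 0.0003
finger_force: 0.0
```

Call:
carry_out(targets=[[0,0.005,0,0,0,0],[0,0.005,0,0,0,0]])

```text
time_s: 3.25
eef_pos: [0.5128, 0.0052, 0.0352]
orientation: [0.669, 0.743, -0.0, -0.0]
force: [0.5, -0.1, -0.2]
width: 0.0004
finger_force: 0.0
```

Call:
carry_out(targets=[[0,0.007,0,0,0,0],[0,0.007,0,0,0,0]])

```text
time_s: 3.45
eef_pos: [0.5151, 0.0054, 0.0353]
orientation: [0.669, 0.743, 0.0, 0.0]
force: [-0.7, 0.4, -0.7]
width: 0.0003
finger_force: 0.0
```

Call:
carry_out(targets=[[0,0.005,0,0,0,0],[0,0.005,0,0,0,0]])

```text
time_s: 3.65
eef_pos: [0.5166, 0.0056, 0.0353]
orientation: [0.669, 0.743, 0.0, 0.0]
force: [0.4, 0.4, 0.2]
width: 0.0007
finger_force: 0.0
```

Call:
carry_out(targets=[[0,0.005,0,0,0,0],[0,0.005,0,0,0,0]])

```text
time_s: 3.85
eef_pos: [0.5181, 0.0058, 0.0353]
orientation: [0.669, 0.743, 0.0, 0.0]
force: [0.7, 1.0, -0.7]
width: 0.0003
finger_force: 0.0
```

Call:
carry_out(targets=[[0,0.004,0,0,0,0],[0,0.004,0,0,0,0]])

```text
time_s: 4.05
eef_pos: [0.5193, 0.0059, 0.0353]
orientation: [0.669, 0.743, 0.0, 0.0]
force: [0.8, 1.1, 0.1]
width: 0.0
finger_force: 0.0
```

Call:
carry_out(targets=[[0,0.004,0,0,0,0],[0,0.004,0,0,0,0]])

```text
time_s: 4.25
eef_pos: [0.5204, 0.006, 0.0353]
orientation: [0.669, 0.743, 0.0, 0.0]
force: [-0.8, -0.1, 0.7]
width: 0.0003
finger_force: 0.0
```

Call:
carry_out(targets=[[0,0.004,0,0,0,0],[0,0.004,0,0,0,0]])

```text
time_s: 4.45
eef_pos: [0.5214, 0.0062, 0.0352]
orientation: [0.669, 0.743, -0.0, -0.0]
force: [-0.8, -0.5, 0.6]
width: 0.0005
finger_force: 0.3
```

Call:
carry_out(targets=[[0,0.004,0,0,0,0],[0,0.004,0,0,0,0]])

```text
time_s: 4.65
eef_pos: [0.5223, 0.0062, 0.0351]
orientation: [0.669, 0.743, -0.0, -0.0]
force: [-2.8, 0.6, 2.0]
width: -0.0
finger_force: 1.8
```

Call:
carry_out(targets=[[0,0.004,0,0,0,0],[0,0.004,0,0,0,0]])

```text
time_s: 4.85
eef_pos: [0.5237, 0.0064, 0.0351]
orientation: [0.669, 0.743, -0.0, -0.0]
force: [-2.0, 0.5, 1.8]
width: -0.0001
finger_force: 1.7
```

Call:
carry_out(targets=[[0,0.004,0,0,0,0],[0,0.004,0,0,0,0]])

```text
time_s: 5.05
eef_pos: [0.5247, 0.0065, 0.035]
orientation: [0.669, 0.743, -0.0, -0.0]
force: [-4.9, -0.9, 1.8]
width: 0.0005
finger_force: 2.5
```

Call:
carry_out(targets=[[0,0.0025,0,0,0,0],[0,0.0025,0,0,0,0]])

```text
time_s: 5.25
eef_pos: [0.5254, 0.0066, 0.035]
orientation: [0.669, 0.743, -0.0, -0.0]
force: [-4.8, -0.5, 1.7]
width: 0.0007
finger_force: 2.8
```

Call:
carry_out(targets=[[0,0.002,0,0,0,0],[0,0.002,0,0,0,0]])

```text
time_s: 5.45
eef_pos: [0.5259, 0.0067, 0.035]
orientation: [0.669, 0.743, -0.0, -0.0]
force: [-5.8, -1.5, 2.6]
width: 0.0007
finger_force: 2.9
```

Call:
carry_out(targets=[[0,0.0025,0,0,0,0],[0,0.0025,0,0,0,0]])

```text
time_s: 5.65
eef_pos: [0.5266, 0.0067, 0.035]
orientation: [0.669, 0.743, -0.0, -0.0]
force: [-5.7, 0.0, 3.5]
width: 0.0006
finger_force: 2.9
```

Call:
carry_out(targets=[[0,0.002,0,0,0,0],[0,0.002,0,0,0,0]])

```text
time_s: 5.85
eef_pos: [0.5272, 0.0068, 0.035]
orientation: [0.669, 0.743, -0.0, -0.0]
force: [-5.3, -0.2, 3.2]
width: 0.0006
finger_force: 3.0
```

Call:
carry_out(targets=[[0,0.0025,0,0,0,0],[0,0.0025,0,0,0,0]])

```text
time_s: 6.05
eef_pos: [0.528, 0.0069, 0.035]
orientation: [0.669, 0.743, -0.0, -0.0]
force: [-5.8, -0.2, 2.3]
width: 0.0006
finger_force: 3.0
```

Call:
carry_out(targets=[[0,0.002,0,0,0,0],[0,0.002,0,0,0,0]])

```text
time_s: 6.25
eef_pos: [0.5285, 0.007, 0.035]
orientation: [0.669, 0.743, -0.0, -0.0]
force: [-6.3, 0.0, 2.9]
width: 0.0006
finger_force: 3.2
```

Call:
carry_out(targets=[[0,0.002,0,0,0,0],[0,0.002,0,0,0,0]])

```text
time_s: 6.45
eef_pos: [0.5291, 0.007, 0.035]
orientation: [0.669, 0.743, -0.0, -0.0]
force: [-6.4, -1.1, 3.3]
width: 0.0007
finger_force: 3.2
```

Call:
carry_out(targets=[[0,0.002,0,0,0,0],[0,0.002,0,0,0,0]])

```text
time_s: 6.65
eef_pos: [0.5297, 0.0071, 0.035]
orientation: [0.669, 0.743, -0.0, -0.001]
force: [-6.5, -0.8, 3.8]
width: 0.0006
finger_force: 3.3
```

Call:
carry_out(targets=[[0,0.002,0,0,0,0],[0,0.002,0,0,0,0]])

```text
time_s: 6.85
eef_pos: [0.5299, 0.0071, 0.035]
orientation: [0.669, 0.743, -0.001, -0.001]
force: [-7.9, -0.5, 4.4]
width: 0.0004
finger_force: 4.2
```

Call:
carry_out(targets=[[0,0.002,0,0,0,0],[0,0.002,0,0,0,0]])

```text
time_s: 7.05
eef_pos: [0.5301, 0.0071, 0.0349]
orientation: [0.669, 0.743, -0.001, -0.001]
force: [-9.5, -1.2, 6.5]
width: 0.0007
finger_force: 5.6
```

Call:
carry_out(targets=[[0,0.002,0,0,0,0],[0,0.002,0,0,0,0]])

```text
time_s: 7.25
eef_pos: [0.5303, 0.0071, 0.0348]
orientation: [0.669, 0.743, -0.001, -0.001]
force: [-11.2, -1.7, 7.6]
width: 0.0001
finger_force: 7.0
```

Call:
carry_out(targets=[[0,-0.02,0,0,0,0],[0,-0.04,0,0,0,0],[0,-0.06,0,0,0,0],[0,-0.08,0,0,0,0],[0,-0.1,0,0,0,0],[0,-0.15,0,0,0,0],[0,-0.2,0,0,0,0],[0,-0.25,0,0,0,0],[0,-0.3,0,0,0,0],[0,-0.3,0,0,0,0]])

```text
time_s: 8.25
eef_pos: [0.4418, -0.0022, 0.0353]
orientation: [0.669, 0.743, 0.0, 0.0]
force: [-0.4, -0.7, 0.2]
width: 0.0004
finger_force: 0.0
```

Run:
```python
from h import *
s=arm.sense();print(s["eef_pos"],s["force"])
p,d=arm.grab_frame("top");cv2.imwrite("pics/t2.png",cv2.resize(p[155:295,250:470],(0,0),fx=3.6,fy=3.6,interpolation=cv2.INTER_CUBIC))
```

```text
[ 0.44178957 -0.00217185  0.03525751] [-0.3838288  -0.71019899  0.16250152]
```

View pics/t2.png

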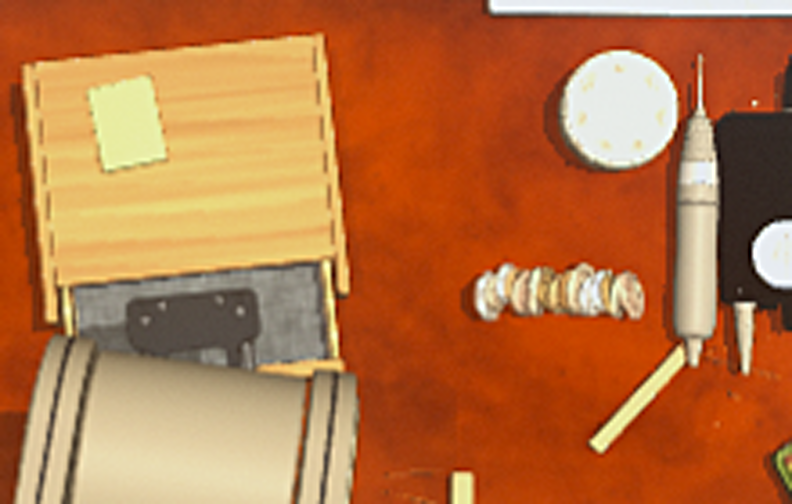

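The front now stands ajar by about 50 mm (its edge moved from crop row 292 to 370). Next I'll pinch it over its top edge.

Call:
carry_out(targets=[[0,0,-0.15,0,0,0],[0,0,-0.3,0,0,0],[0,0.08,-0.3,0,0,0],[0,0.16,-0.3,0,0,0],[0,0.16,-0.3,0,0,0],[0,0.16,-0.25,0,0,0],[0,0.16,-0.15,0,0,0],[0,0.16,-0.1,0,0,0],[0,0.16,-0.05,0,0,0],[0,0.16,-0.05,0,0,0]], fingers=0.45)

```text
time_s: 9.3
eef_pos: [0.487, 0.0031, 0.0465]
orientation: [0.669, 0.743, -0.002, -0.002]
force: [-0.5, -0.6, 0.2]
width: 0.042
finger_force: 0.0
```

Call:
carry_out(targets=[[0,0,0,0,0,0],[0,0,0,0,0,0],[0,0,0,0,0,0],[0,0,0,0,0,0],[0,0,0,0,0,0]], fingers=0, squeeze=8)

```text
time_s: 9.8
eef_pos: [0.4907, 0.0028, 0.0508]
orientation: [0.669, 0.743, 0.0, 0.0]
force: [0.4, 0.1, 1.0]
width: 0.0065
finger_force: 0.0
```

Call:
carry_out(targets=[[0,0,0,0,0,0],[0,0,0,0,0,0]])

```text
time_s: 10.0
eef_pos: [0.4904, 0.0029, 0.0503]
orientation: [0.669, 0.743, 0.0, 0.0]
force: [0.6, 0.1, -1.0]
width: 0.0002
finger_force: 0.0
```

Run:
```python
from h import *
s=arm.sense();print(s["eef_pos"],s["force"],s["width"],s["finger_force"])
p,d=arm.grab_frame("top");ps,_=arm.grab_frame("scene")
a=cv2.resize(p[200:300,250:360],(440,400),interpolation=cv2.INTER_CUBIC);b=cv2.resize(ps[190:290,250:340],(360,400),interpolation=cv2.INTER_CUBIC)
cv2.imwrite("pics/t3.png",np.hstack([a,b]))
```

```text
[0.49038237 0.00285525 0.05033803] [ 0.56606738  0.12180736 -1.03190584] 0.00020076148577877786 0.0
```

View pics/t3.png

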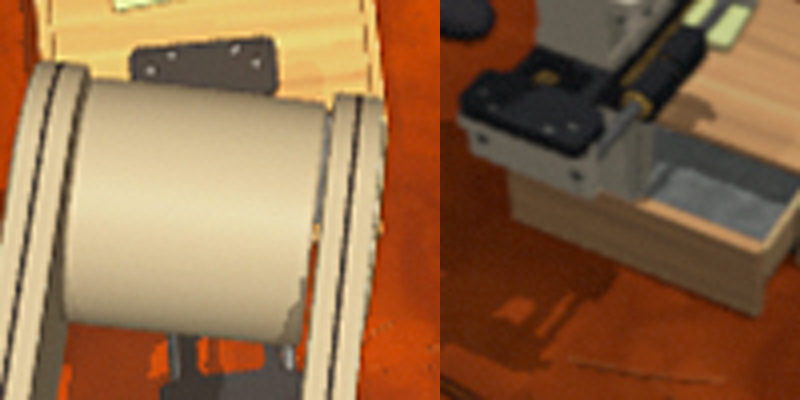

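Run:
```python
from h import *
np.set_printoptions(precision=4,suppress=True)
b=np.array([.994,.108,0]);l=np.array([-.108,.994,0]);f=np.array([.535,.0075,.058])
for n,uv,nm in[("scene",(328,253.7),"FR outer top"),("scene",(268,234.6),"FL outer top?"),("top",(250+380/4,200+228/4),"right end"),("top",(250+340/3.6,155+368/3.6),"t2 right board"),("top",(250+260/3.6,155+368/3.6),"t2 inner board edge")]:
    P=plane(n,uv,.058);print(nm,P,"out",-(P-f)@b,"lat",(P-f)@l)
p,d=arm.grab_frame("scene");
ps=np.array([plane("scene",(u,v),0) for u,v in[(0,0)]])
# heights profile via depth along board normal, lateral -60mm
for lat in(-.05,-.06):
  for o in np.arange(.03,.075,.004):
    q=f-o*b+lat*l; u,v=np.round(proj("scene",q)).astype(int); oo,r=ray("scene",(u,v)); P=oo+r*d[v,u]; print(lat,round(o,3),"->out %.3f z %.3f"%(-(P-f)@b,P[2]))
```

```text
FR outer top [ 0.4943 -0.0787  0.058 ] out 0.0497858492218602 lat -0.0813277388557205
FL outer top? [0.4661 0.0649 0.058 ] out 0.062313645407179465 lat 0.06446905700971714
right end [ 0.5009 -0.0778  0.058 ] out 0.04308191953701361 lat -0.08107680123264514
t2 right board [ 0.5004 -0.0766  0.058 ] out 0.043436582000871464 lat -0.07985752591590624
t2 inner board edge [ 0.4999 -0.0295  0.058 ] out 0.03885751656774563 lat -0.03296297043079923
-0.05 0.03 ->out 0.001 z 0.024
-0.05 0.034 ->out 0.002 z 0.021
-0.05 0.038 ->out 0.010 z 0.026
-0.05 0.042 ->out 0.042 z 0.059
-0.05 0.046 ->out 0.640 z 0.775
-0.05 0.05 ->out 0.047 z 0.053
-0.05 0.054 ->out 0.047 z 0.049
-0.05 0.058 ->out 0.049 z 0.046
-0.05 0.062 ->out 0.045 z 0.038
-0.05 0.066 ->out 0.046 z 0.035
-0.05 0.07 ->out 0.048 z 0.029
-0.05 0.074 ->out 0.046 z 0.023
-0.06 0.03 ->out -0.002 z 0.023
-0.06 0.034 ->out 0.008 z 0.026
-0.06 0.038 ->out 0.012 z 0.026
-0.06 0.042 ->out 0.042 z 0.058
-0.06 0.046 ->out 0.046 z 0.058
-0.06 0.05 ->out 0.047 z 0.055
-0.06 0.054 ->out 0.047 z 0.047
-0.06 0.058 ->out 0.046 z 0.042
-0.06 0.062 ->out 0.045 z 0.037
-0.06 0.066 ->out 0.047 z 0.034
-0.06 0.07 ->out 0.046 z 0.030
-0.06 0.074 ->out 0.046 z 0.021
```

Run:
```python
from h import *
b=np.array([.994,.108,0]);l=np.array([-.108,.994,0]);f=np.array([.535,.0075,0])
p,d=arm.grab_frame("scene");c=C["scene"]
v,u=np.mgrid[0:480,0:640];q=cv2.undistortPoints(np.stack([u,v],-1).reshape(-1,1,2).astype(float),c["camera_matrix"],c["dist_coeffs"])[:,0]
E=c["extrinsics"];D=d.reshape(-1,1);P=(np.c_[q[:,0],-q[:,1],-np.ones(len(q))]*D)@E[:3,:3].T+E[:3,3]
o=-(P-f)@b;t=(P-f)@l;z=P[:,2];s=arm.sense();e=s["eef_pos"];print("tcp out",-(e-f)@b,"lat",(e-f)@l,e[2])
m=(D[:,0]>0)&(z<.2)&(z>.02)&(o>-.06)&(o<.16)&(t>-.05)&(t<.06)
# print a coarse map: pixel rows x cols -> (out,lat,z) mm
import sys
for r in range(198,262,4):
    print(r," ".join("%s"%("%d/%d/%d"%(1e3*o[r*640+cc],1e3*t[r*640+cc],1e3*z[r*640+cc])) for cc in range(268,316,6)))
```

```text
tcp out 0.04494908665739636 lat 0.00021434350892568044 0.050206349633857436
198 -101/177/-2 84/22/198 84/7/204 85/-6/211 82/-18/214 62/-19/199 45/-22/187 26/-26/175
202 -85/166/0 92/17/196 84/8/193 86/-7/202 83/-18/204 64/-20/190 41/-20/173 36/-31/173
206 104/23/192 93/17/186 91/4/191 88/-7/193 86/-20/196 66/-21/182 51/-26/173 43/-35/170
210 113/18/191 94/17/176 73/18/160 90/-8/185 89/-21/190 68/-22/173 62/-32/172 42/-34/158
214 124/10/192 117/1/191 113/-9/193 108/-20/194 74/-11/163 76/-26/170 66/-34/166 -43/15/57
218 133/4/193 128/-5/193 123/-15/193 118/-26/194 75/-11/152 81/-29/166 66/-34/155 -29/8/58
222 139/1/188 137/-11/192 132/-21/193 126/-31/193 99/-26/167 50/-9/119 -42/32/24 -21/3/55
226 135/5/173 138/-11/183 138/-25/189 132/-34/189 105/-29/164 49/-8/107 -30/25/24 -38/13/23
230 130/10/156 131/-4/163 136/-22/176 132/-33/178 60/0/100 52/-9/97 -17/18/25 -23/5/25
234 46/76/40 131/-4/152 130/-17/157 130/-31/165 61/0/89 52/-9/86 -5/11/25 -11/-1/26
238 47/77/28 48/59/37 46/43/43 131/-31/154 45/11/58 51/-7/72 4/5/23 -1/-7/25
242 46/79/12 46/61/21 48/43/32 45/28/36 46/11/45 48/-5/55 42/-17/56 9/-13/25
246 45/81/-2 46/63/6 47/44/17 49/27/27 47/11/33 46/-3/40 46/-19/48 47/-35/57
250 58/72/0 54/58/3 44/48/-1 47/29/11 47/12/19 47/-3/28 48/-19/36 47/-35/44
254 68/66/-1 62/53/0 53/42/-2 49/28/0 43/15/0 47/-2/14 49/-20/25 45/-33/28
258 79/59/-1 73/46/0 66/34/0 60/21/0 53/10/0 47/-2/0 44/-16/5 46/-34/16
```

Run:
```python
from h import *
b=np.array([.994,.108,0]);l=np.array([-.108,.994,0]);f=np.array([.535,.0075,0])
p,d=arm.grab_frame("scene")
def P(u,v):
    o,r=ray("scene",(u,v)); q=o+r*d[v,u]; return "%d/%d/%d"%(-1e3*(q-f)@b,1e3*(q-f)@l,1e3*q[2])
for v in range(228,247): print(v,*[P(u,v) for u in range(286,304,2)])
print(arm.sense()["q"])
e=arm.sense()["eef_pos"]
for z in(.039,.05,.07): print(z,[proj("scene",np.r_[(f-.0449*b-o*b-.0075*l)[:2],z]).round(1) for o in(-.016,0,.016)])
```

```text
228 131/-33/182 127/-34/179 113/-30/165 62/-1/109 60/-5/109 56/-7/106 49/-7/100 41/-8/94 33/-8/87
229 133/-34/182 125/-33/174 60/5/101 62/-1/106 61/-5/107 58/-8/105 50/-8/98 42/-8/91 36/-10/88
230 132/-33/178 127/-34/174 60/5/98 61/0/101 58/-3/101 57/-7/101 50/-8/96 42/-8/89 33/-7/80
231 133/-34/176 124/-32/168 60/5/95 60/0/97 62/-6/102 59/-8/101 50/-8/93 41/-7/85 32/-7/77
232 133/-34/173 126/-33/167 59/6/90 60/0/94 61/-4/97 57/-7/95 50/-8/90 42/-8/83 34/-8/75
233 130/-31/167 127/-34/165 62/5/90 62/0/93 60/-4/93 60/-9/95 50/-8/87 42/-7/79 32/-6/70
234 131/-32/165 128/-34/164 59/6/84 61/0/89 59/-3/89 60/-9/93 49/-7/82 42/-7/76 -2/15/26
235 131/-31/162 126/-33/159 60/6/82 61/0/85 60/-3/87 59/-8/89 51/-8/81 43/-8/74 0/13/25
236 131/-32/160 128/-34/158 60/6/79 58/2/79 62/-5/86 59/-8/85 50/-7/77 44/-8/72 2/12/25
237 131/-32/158 127/-33/154 59/7/74 59/2/77 61/-4/82 60/-8/83 52/-8/76 42/-7/67 5/10/26
238 130/-31/154 127/-33/151 49/14/59 46/11/58 61/-3/78 59/-7/79 50/-7/71 11/12/26 7/9/24
239 132/-32/153 46/21/50 48/15/54 47/10/56 45/6/57 60/-8/77 52/-8/70 39/-5/56 10/7/25
240 48/26/46 45/23
[... 194 characters left out ...]
/49 45/1/50 47/-4/54 45/-8/54 46/-14/57
243 46/28/33 48/21/39 45/17/38 48/10/45 46/6/44 46/1/47 47/-4/51 46/-9/52 46/-14/55
244 48/27/33 46/22/33 48/15/39 46/12/38 47/6/42 47/0/45 47/-4/48 46/-9/49 47/-14/53
245 44/30/25 47/22/31 48/16/34 46/12/35 47/5/40 46/1/41 45/-3/42 47/-9/47 47/-14/49
246 47/28/25 46/23/26 46/17/29 45/13/30 46/6/35 47/0/39 45/-3/39 44/-7/40 48/-15/47
[-9.87599941e-02 -3.49647901e-02  1.94832747e+00 -9.92736375e-06
  1.22830127e+00 -2.03532842e-01]
0.039 [array([303.4, 242.1]), array([299.9, 246.5]), array([296.2, 251.1])]
0.05 [array([303.3, 238.7]), array([299.7, 243.1]), array([296.1, 247.7])]
0.07 [array([303.1, 232.3]), array([299.4, 236.8]), array([295.7, 241.4])]
```

The depth shows the fingertips really at z ≈ 0.070, while the reported TCP z is 0.050, so everything sits about 30 mm higher than reported. The pinch closed above the board. I'll correct for this, open, go 30 mm lower and pinch again.

Call:
carry_out(targets=[[0,-0.007,0,0,0,0],[0,-0.007,0,0,0,0],[0,-0.007,0,0,0,0],[0,-0.007,0,0,0,0],[0,-0.007,0,0,0,0],[0,-0.007,0,0,0,0],[0,-0.007,0.03,0,0,0],[0,-0.007,0.06,0,0,0],[0,-0.007,0.1,0,0,0],[0,-0.007,0.1,0,0,0]], fingers=0.45)

```text
time_s: 11.25
eef_pos: [0.4861, 0.0028, 0.0175]
orientation: [0.669, 0.743, -0.001, -0.002]
force: [-0.3, 0.1, -0.2]
width: 0.0419
finger_force: 0.0
```

Call:
carry_out(targets=[[0,0,0,0,0,0],[0,0,0,0,0,0],[0,0,0,0,0,0],[0,0,0,0,0,0],[0,0,0,0,0,0]], fingers=0, squeeze=8)

```text
time_s: 11.75
eef_pos: [0.4887, 0.0026, 0.0207]
orientation: [0.669, 0.743, 0.0, 0.0]
force: [1.0, 0.1, 1.1]
width: 0.0089
finger_force: 8.0
```

Call:
carry_out(targets=[[0,-0.02,0,0,0,0],[0,-0.04,0,0,0,0],[0,-0.06,0,0,0,0],[0,-0.08,0,0,0,0],[0,-0.095,0,0,0,0],[0,-0.1,0,0,0,0],[0,-0.1,0,0,0,0]])

```text
time_s: 12.45
eef_pos: [0.4582, -0.0008, 0.0206]
orientation: [0.669, 0.743, -0.0, 0.0]
force: [-0.0, -2.6, 6.0]
width: 0.0088
finger_force: 8.0
```

Call:
carry_out(targets=[[0,-0.01,0,0,0,0],[0,-0.013,0,0,0,0],[0,-0.013,0,0,0,0]])

```text
time_s: 12.75
eef_pos: [0.4545, -0.0012, 0.0207]
orientation: [0.669, 0.743, -0.0, 0.0]
force: [-0.3, -2.8, 6.8]
width: 0.0094
finger_force: 8.0
```

Call:
carry_out(targets=[[0,0,0,0,0,0],[0,0,0,0,0,0],[0,0,0,0,0,0],[0,0,0,0,0,0],[0,0,-0.1,0,0,0],[0,0,-0.2,0,0,0],[0,0,-0.3,0,0,0],[0,0,-0.35,0,0,0],[0,0,-0.35,0,0,0]], fingers=0.45)

```text
time_s: 13.65
eef_pos: [0.4564, -0.001, 0.1279]
orientation: [0.669, 0.743, 0.001, 0.002]
force: [0.2, -0.4, 0.6]
width: 0.0418
finger_force: 0.0
```

Run:
```python
from h import *
s=arm.sense();print(s["eef_pos"],s["force"],s["width"]);print(rel((.485,-.26,.07),48.5))
```

```text
[ 0.45637267 -0.00104501  0.12786026] [ 0.15280415 -0.38390517  0.55493855] 0.04184521124749103
(array([-0.8682,  0.0037,  0.1937]), array([ 0.0026,  0.0017, -0.4721]))
```

Call:
carry_out(targets=[[-0.868,0.005,0,0,0,-0.47],[-0.868,0.005,0,0,0,-0.47],[-0.868,0.005,0,0,0,-0.47],[-0.868,0.005,0,0,0,-0.47],[-0.868,0.005,0,0,0,-0.47],[-0.868,0.005,0,0,0,-0.47],[-0.868,0.005,0.2,0,0,-0.47],[-0.868,0.005,0.2,0,0,-0.47],[-0.868,0.005,0.2,0,0,-0.47],[-0.868,0.005,0.2,0,0,-0.47]])

```text
time_s: 14.65
eef_pos: [0.4832, -0.259, 0.0655]
orientation: [0.356, 0.935, 0.0, -0.0]
force: [0.6, 0.0, 0.8]
width: 0.0417
finger_force: 0.0
```

Run:
```python
from h import *
s=arm.sense();print(s["eef_pos"],s["force"],s["q"]);print(rel((.485,-.26,-.015),48.5))
p,d=arm.grab_frame("scene")
u,v=proj("scene",np.r_[s["eef_pos"][:2],.06]).round().astype(int);print(u,v)
cv2.imwrite("pics/s4.png",cv2.resize(p[v-60:v+70,u-90:u+90],(0,0),fx=4,fy=4,interpolation=cv2.INTER_CUBIC))
c=C["scene"];vv,uu=np.mgrid[v-70:v+60,u-70:u+70]
q=cv2.undistortPoints(np.stack([uu,vv],-1).reshape(-1,1,2).astype(float),c["camera_matrix"],c["dist_coeffs"])[:,0]
D=d[v-70:v+60,u-70:u+70].reshape(-1,1);P=((np.c_[q[:,0],-q[:,1],-np.ones(len(q))]*D)@c["extrinsics"][:3,:3].T+c["extrinsics"][:3,3])-np.r_[s["eef_pos"][:2],0]
cl=np.array([np.cos(np.radians(48.5)),np.sin(np.radians(48.5))]);st=np.array([cl[1],-cl[0]])
a,t=P[:,:2]@cl,P[:,:2]@st
for lo in np.arange(-.05,.05,.005):
    m=(a>lo)&(a<lo+.005)&(abs(t)<.012)&(P[:,2]>.04)&(P[:,2]<.15)
    if m.sum()>3: print("close %.3f n%d zmin %.3f  t %.3f..%.3f"%(lo,m.sum(),np.percentile(P[m,2],3),t[m].min(),t[m].max()))
```

```text
[ 0.48320264 -0.25895651  0.06550346] [0.6380657  0.03680315 0.80667868] [-5.85575698e-01  1.02213022e-01  1.77746218e+00  1.15560203e-04
  1.26275128e+00 -1.42940902e+00]
(array([-0.007 ,  0.0014,  0.2683]), array([-0.    , -0.0005, -0.0017]))
400 294
close -0.040 n9 zmin 0.092  t -0.011..0.006
close -0.035 n15 zmin 0.090  t -0.012..-0.008
close -0.030 n20 zmin 0.086  t -0.011..-0.009
close -0.025 n13 zmin 0.083  t -0.011..-0.009
close 0.020 n39 zmin 0.083  t -0.011..-0.000
close 0.025 n12 zmin 0.084  t -0.011..-0.009
close 0.030 n17 zmin 0.091  t -0.011..-0.009
```

View pics/s4.png

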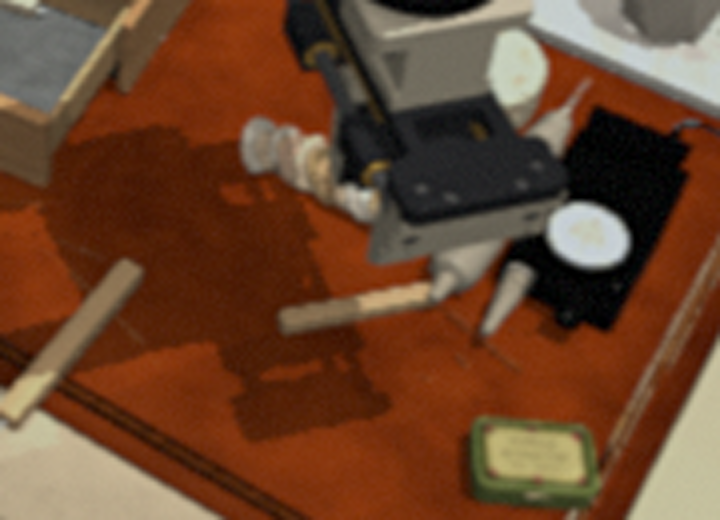

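Tips are straddling the stick (340,300 in the crop) clear of the seals and the tool. I'll descend.

Call:
carry_out(targets=[[-0.007,0.001,0.08,0,0,0],[-0.007,0.001,0.15,0,0,0],[-0.007,0.001,0.2,0,0,0],[-0.007,0.001,0.23,0,0,0],[-0.007,0.001,0.24,0,0,0],[-0.007,0.001,0.24,0,0,0],[-0.007,0.001,0.24,0,0,0]])

```text
time_s: 15.4
eef_pos: [0.4857, -0.2613, -0.0057]
orientation: [0.356, 0.935, -0.0, 0.001]
force: [-0.3, 0.6, -0.4]
width: 0.0421
finger_force: 0.0
```

Call:
carry_out(targets=[[0,0,0.01,0,0,0],[0,0,0.016,0,0,0],[0,0,0.016,0,0,0]])

```text
time_s: 15.7
eef_pos: [0.4849, -0.2609, -0.0117]
orientation: [0.356, 0.935, 0.0, -0.0]
force: [-0.1, -0.8, -0.2]
width: 0.0419
finger_force: 0.0
```

Call:
carry_out(targets=[[0,0,0.006,0,0,0],[0,0,0.008,0,0,0],[0,0,0.008,0,0,0]])

```text
time_s: 16.0
eef_pos: [0.4849, -0.2608, -0.0141]
orientation: [0.356, 0.935, 0.0, -0.0]
force: [-0.6, 0.1, 0.5]
width: 0.042
finger_force: 0.0
```

Call:
carry_out(targets=[[0,0,0.005,0,0,0],[0,0,0.006,0,0,0],[0,0,0.006,0,0,0]])

```text
time_s: 16.3
eef_pos: [0.4852, -0.261, -0.0151]
orientation: [0.356, 0.935, -0.0, 0.0]
force: [-2.1, 1.5, 5.9]
width: 0.0417
finger_force: 3.2
```

Call:
carry_out(targets=[[0,0,-0.007,0,0,0],[0,0,-0.007,0,0,0],[0,0,-0.007,0,0,0],[0,0,-0.007,0,0,0],[0,0,-0.007,0,0,0],[0,0,-0.007,0,0,0],[0,0,-0.007,0,0,0]], fingers=0, squeeze=8)

```text
time_s: 17.0
eef_pos: [0.4849, -0.2609, -0.0138]
orientation: [0.356, 0.935, 0.0, -0.0]
force: [-0.2, 0.1, 0.3]
width: 0.0097
finger_force: 8.0
```

Call:
carry_out(targets=[[0.03,0,0,0,0,0],[0.06,0,0,0,0,0],[0.09,0,0,0,0,0],[0.12,0,0,0,0,0],[0.12,0,-0.08,0,0,0],[0.12,0,-0.18,0,0,0],[0.12,0,-0.3,0,0,0],[0.12,0,-0.42,0,0,0],[0.12,0,-0.42,0,0,0],[0.12,0,-0.42,0,0,0]])

```text
time_s: 18.0
eef_pos: [0.4585, -0.2371, 0.1133]
orientation: [0.356, 0.935, -0.0, 0.001]
force: [0.9, 0.1, -0.0]
width: 0.0094
finger_force: 8.0
```

Run:
```python
from h import *
s=arm.sense();print(s["eef_pos"],s["force"],s["width"],s["finger_force"]);b=np.array([.994,.108,0]);l=np.array([-.108,.994,0])
# board outer face now, from scene depth
p,d=arm.grab_frame("scene");f=np.array([.535,.0075,0]);r_=[]
for lat in(-.06,-.04,-.02):
  for z in(.02,.03,.04):
    q=f-.084*b+lat*l;q[2]=z;u,v=proj("scene",q).round().astype(int);o,r=ray("scene",(u,v));P=o+r*d[v,u];r_.append(-(P-f)@b)
print("board outer out",np.round(r_,4),np.median(r_))
print(rel((.4977,.0035,.105),6.2))
# stick tip pts below gripper: where does held stick lie
c=C["scene"];e=s["eef_pos"];uu,vv=proj("scene",np.r_[e[:2],e[2]+.025]).round().astype(int);V,U=np.mgrid[vv-60:vv+60,uu-70:uu+70]
q=cv2.undistortPoints(np.stack([U,V],-1).reshape(-1,1,2).astype(float),c["camera_matrix"],c["dist_coeffs"])[:,0]
D=d[vv-60:vv+60,uu-70:uu+70].reshape(-1,1);P=((np.c_[q[:,0],-q[:,1],-np.ones(len(q))]*D)@c["extrinsics"][:3,:3].T+c["extrinsics"][:3,3])-e
cl=np.array([np.cos(np.radians(48.5)),np.sin(np.radians(48.5))]);st=np.array([-cl[1],cl[0]])
a,t=P[:,:2]@cl,P[:,:2]@st;m=(abs(a)<.008)&(abs(t)>.012)&(abs(t)<.07)&(P[:,2]>0)&(P[:,2]<.04)
for lo in np.arange(-.06,.06,.01):
    k=m&(t>lo)&(t<lo+.01)
    if k.sum()>2:print("t %.2f n%d z %.3f..%.3f a %.3f"%(lo,k.sum(),P[k,2].min(),P[k,2].max(),a[k].mean()))
print(t[m].min(),t[m].max())
```

```text
[ 0.45849659 -0.23706905  0.11330782] [ 0.92744137  0.12162059 -0.0389163 ] 0.009365799155661957 7.984696179628372
board outer out [0.0864 0.0866 0.0857 0.0857 0.0842 0.0851 0.0862 0.0852 0.0857] 0.0856751288611945
(array([0.4323, 0.6863, 0.0227]), array([-1.000e-04, -2.000e-04,  4.678e-01]))
t 0.01 n27 z 0.017..0.026 a -0.002
t 0.02 n38 z 0.014..0.026 a -0.002
t 0.03 n35 z 0.016..0.027 a -0.002
t 0.04 n8 z 0.017..0.025 a -0.000
0.012324085017567656 0.04153849348428254
```

Call:
carry_out(targets=[[0.43,0.69,0,0,0,0.468],[0.43,0.69,0,0,0,0.468],[0.43,0.69,0,0,0,0.468],[0.43,0.69,0,0,0,0.468],[0.43,0.69,0,0,0,0.468],[0.43,0.69,0,0,0,0.468],[0.43,0.69,0,0,0,0.468],[0.43,0.69,0.08,0,0,0.468],[0.43,0.69,0.16,0,0,0.468],[0.43,0.69,0.16,0,0,0.468]])

```text
time_s: 19.05
eef_pos: [0.4952, 0.0029, 0.0594]
orientation: [0.668, 0.745, -0.003, -0.003]
force: [-0.5, -0.6, -0.6]
width: 0.0094
finger_force: 8.0
```

Run:
```python
from h import *
s=arm.sense();print(s["eef_pos"],s["force"],s["width"],s["finger_force"])
print(rel((.4977,.0035,.016),6.2))
```

```text
[0.49517093 0.00292435 0.05941642] [-0.52177419 -0.64442496 -0.60699766] 0.009418696344503425 7.9846760630607605
(array([0.0008, 0.0099, 0.1446]), array([-0.0056, -0.0009,  0.0004]))
```

Call:
carry_out(targets=[[0,0,0.05,0,0,0],[0,0,0.09,0,0,0],[0,0,0.12,0,0,0],[0,0,0.145,0,0,0],[0,0,0.155,0,0,0],[0,0,0.155,0,0,0],[0,0,0.155,0,0,0]])

```text
time_s: 19.75
eef_pos: [0.4999, 0.0034, 0.0183]
orientation: [0.668, 0.744, 0.0, 0.0]
force: [1.1, -0.7, -0.9]
width: 0.01
finger_force: 8.0
```

Call:
carry_out(targets=[[0,0,0.007,0,0,0],[0,0,0.01,0,0,0],[0,0,0.01,0,0,0]])

```text
time_s: 20.05
eef_pos: [0.4995, 0.0035, 0.0149]
orientation: [0.668, 0.744, 0.0, 0.0]
force: [0.1, 0.3, -0.9]
width: 0.0098
finger_force: 8.0
```

Call:
carry_out(targets=[[0,0,0.004,0,0,0],[0,0,0.007,0,0,0],[0,0,0.007,0,0,0]])

```text
time_s: 20.35
eef_pos: [0.4993, 0.0034, 0.0126]
orientation: [0.668, 0.744, -0.0, -0.0]
force: [0.6, -0.1, 0.4]
width: 0.0096
finger_force: 8.0
```

Call:
carry_out(targets=[[0,0,0.003,0,0,0],[0,0,0.005,0,0,0],[0,0,0.005,0,0,0]])

```text
time_s: 20.65
eef_pos: [0.4994, 0.0034, 0.0111]
orientation: [0.668, 0.744, -0.0, -0.0]
force: [-0.4, 0.7, 0.3]
width: 0.0095
finger_force: 8.0
```

Call:
carry_out(targets=[[0,0,0.003,0,0,0],[0,0,0.004,0,0,0],[0,0,0.004,0,0,0]])

```text
time_s: 20.95
eef_pos: [0.4996, 0.0034, 0.0101]
orientation: [0.668, 0.744, 0.0, 0.0]
force: [0.1, -0.3, 1.7]
width: 0.0096
finger_force: 8.0
```

Call:
carry_out(targets=[[0,0,0.003,0,0,0],[0,0,0.004,0,0,0],[0,0,0.004,0,0,0]])

```text
time_s: 21.25
eef_pos: [0.5008, 0.0035, 0.01]
orientation: [0.668, 0.744, 0.001, 0.001]
force: [-0.1, 1.8, 6.2]
width: 0.0094
finger_force: 8.0
```

Call:
carry_out(targets=[[0,0,-0.004,0,0,0],[0,0,-0.004,0,0,0],[0,0,-0.004,0,0,0],[0,0,-0.03,0,0,0],[0,0,-0.1,0,0,0],[0,0,-0.2,0,0,0],[0,0,-0.3,0,0,0],[0,0,-0.3,0,0,0],[0,0,-0.3,0,0,0]], fingers=0.25)

```text
time_s: 22.15
eef_pos: [0.5003, 0.0033, 0.0999]
orientation: [0.668, 0.744, 0.001, 0.001]
force: [-0.5, 0.2, 0.2]
width: 0.0232
finger_force: 0.0
```

Call:
carry_out(targets=[[0,-0.15,0,0,0,0],[0,-0.3,0,0,0,0],[0,-0.42,0,0,0,0],[0,-0.42,0,0,0,0],[0,-0.42,0,0,0,0]], fingers=0)

```text
time_s: 22.65
eef_pos: [0.3736, -0.0101, 0.098]
orientation: [0.668, 0.744, -0.0, -0.0]
force: [0.8, -0.2, 0.4]
width: 0.0006
finger_force: 0.0
```

Run:
```python
from h import *
s=arm.sense();print(s["eef_pos"],s["force"],s["width"])
p,_=arm.grab_frame("top");q,_=arm.grab_frame("scene")
a=cv2.resize(p[150:300,250:350],(360,540),interpolation=cv2.INTER_CUBIC);b=cv2.resize(q[170:290,250:348],(440,540),interpolation=cv2.INTER_CUBIC)
cv2.imwrite("pics/t5.png",np.hstack([a,b]))
b=np.array([.994,.108,0]);f=np.array([.535,.0075,0])
print("out",-(s["eef_pos"]-f)@b)
```

```text
[ 0.37355155 -0.01014567  0.09800718] [ 0.77064085 -0.23176369  0.35480533] 0.0006275044121512928
out 0.16238549147360992
```

View pics/t5.png

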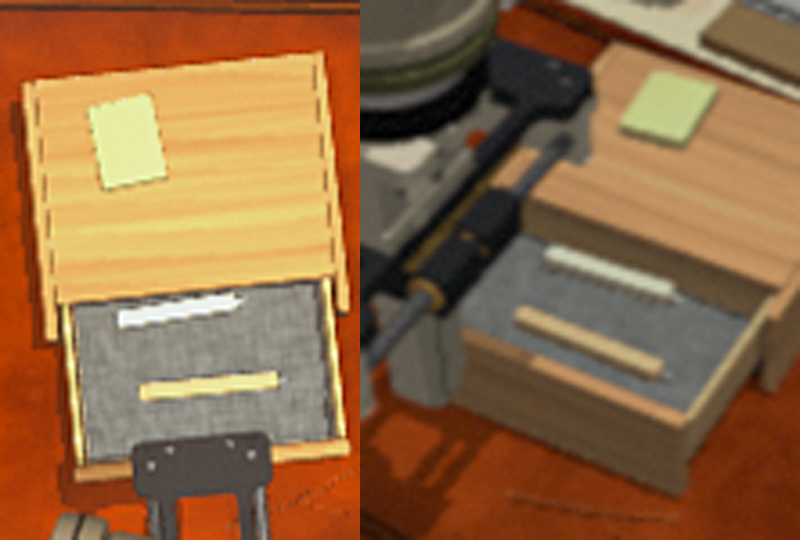

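The wax stick lies flat in the drawer (crop 210,385), in front of the fixed white one, and nothing else has moved. Now I'll push the drawer home from lower down on the board.

Call:
carry_out(targets=[[0,0,0.1,0,0,0],[0,0,0.2,0,0,0],[0,0,0.27,0,0,0],[0,0.03,0.3,0,0,0],[0,0.08,0.3,0,0,0],[0,0.12,0.3,0,0,0],[0,0.15,0.3,0,0,0],[0,0.17,0.3,0,0,0],[0,0.19,0.3,0,0,0],[0,0.21,0.3,0,0,0]])

```text
time_s: 23.75
eef_pos: [0.437, -0.0033, 0.0087]
orientation: [0.668, 0.744, -0.0, -0.0]
force: [-0.8, 0.2, 0.5]
width: 0.0006
finger_force: 0.7
```

Call:
carry_out(targets=[[0,0.025,0,0,0,0],[0,0.05,0,0,0,0],[0,0.075,0,0,0,0],[0,0.1,0,0,0,0],[0,0.125,0,0,0,0],[0,0.15,0,0,0,0],[0,0.165,0,0,0,0],[0,0.165,0,0,0,0]])

```text
time_s: 24.55
eef_pos: [0.4865, 0.0021, 0.0088]
orientation: [0.668, 0.744, -0.0, -0.0]
force: [-3.9, 0.8, 1.0]
width: 0.0008
finger_force: 1.4
```

Call:
carry_out(targets=[[0,0.02,0,0,0,0],[0,0.04,0,0,0,0],[0,0.06,0,0,0,0],[0,0.075,0,0,0,0],[0,0.09,0,0,0,0],[0,0.1,0,0,0,0],[0,0.1,0,0,0,0]])

```text
time_s: 25.25
eef_pos: [0.5153, 0.0053, 0.0086]
orientation: [0.668, 0.744, -0.0, -0.001]
force: [-4.4, 2.0, 1.3]
width: 0.0006
finger_force: 2.3
```

Call:
carry_out(targets=[[0,0.008,0,0,0,0],[0,0.015,0,0,0,0],[0,0.015,0,0,0,0]])

```text
time_s: 25.55
eef_pos: [0.5196, 0.0058, 0.0086]
orientation: [0.668, 0.744, -0.0, -0.001]
force: [-5.2, 0.9, 2.7]
width: 0.0002
finger_force: 2.8
```

Call:
carry_out(targets=[[0,0.006,0,0,0,0],[0,0.012,0,0,0,0],[0,0.012,0,0,0,0]])

```text
time_s: 25.85
eef_pos: [0.5231, 0.0062, 0.0086]
orientation: [0.668, 0.744, -0.0, -0.001]
force: [-5.9, 1.5, 1.4]
width: 0.0007
finger_force: 2.8
```

Call:
carry_out(targets=[[0,0.004,0,0,0,0],[0,0.008,0,0,0,0],[0,0.008,0,0,0,0]])

```text
time_s: 26.15
eef_pos: [0.5254, 0.0065, 0.0086]
orientation: [0.668, 0.744, -0.0, -0.001]
force: [-5.9, 1.5, 3.0]
width: 0.0003
finger_force: 3.0
```

Call:
carry_out(targets=[[0,0.003,0,0,0,0],[0,0.003,0,0,0,0]])

```text
time_s: 26.35
eef_pos: [0.5261, 0.0066, 0.0086]
orientation: [0.668, 0.744, -0.001, -0.001]
force: [-7.4, 1.0, 3.5]
width: 0.0005
finger_force: 3.6
```

Call:
carry_out(targets=[[0,0.002,0,0,0,0],[0,0.002,0,0,0,0]])

```text
time_s: 26.55
eef_pos: [0.5263, 0.0066, 0.0086]
orientation: [0.668, 0.744, -0.001, -0.001]
force: [-9.5, 1.2, 6.4]
width: 0.0004
finger_force: 4.9
```

Call:
carry_out(targets=[[0,0.002,0,0,0,0],[0,0.002,0,0,0,0]])

```text
time_s: 26.75
eef_pos: [0.5264, 0.0066, 0.0085]
orientation: [0.668, 0.744, -0.001, -0.002]
force: [-12.0, -0.7, 8.9]
width: 0.0007
finger_force: 6.4
```

The stop is reached and solid at 12 N. I'll ease off gently.

Call:
carry_out(targets=[[0,-0.01,0,0,0,0],[0,-0.02,0,0,0,0],[0,-0.03,0,0,0,0],[0,-0.05,0,0,0,0],[0,-0.1,0,0,0,0],[0,-0.2,0,0,0,0],[0,-0.3,0,0,0,0],[0,-0.4,-0.1,0,0,0],[0,-0.4,-0.3,0,0,0],[0,-0.4,-0.4,0,0,0]])

```text
time_s: 27.75
eef_pos: [0.4082, -0.0066, 0.1305]
orientation: [0.668, 0.744, 0.0, 0.001]
force: [1.7, -0.1, 0.2]
width: 0.0004
finger_force: 0.0
```

Run:
```python
from h import *
s=arm.sense();print(s["eef_pos"],s["force"])
p,d=arm.grab_frame("scene");b=np.array([.994,.108,0]);l=np.array([-.108,.994,0]);f=np.array([.535,.0075,0])
for out in(0,.0465):
  r_=[]
  for lat in(-.07,-.05,-.03):
    for z in(.02,.03,.04):
      q=f-out*b+lat*l;q[2]=z;u,v=proj("scene",q).round().astype(int);o,r=ray("scene",(u,v));P=o+r*d[v,u];r_.append((-(P-f)@b,P[2]))
  print(out,np.round(r_,3).tolist())
t,_=arm.grab_frame("top");t0=cv2.imread("pics/top0.png")
D=cv2.absdiff(t,t0).max(2)>60;n,_,st,_=cv2.connectedComponentsWithStats(D.astype(np.uint8))
print([s_.tolist() for s_ in st[1:] if s_[4]>12])
```

```text
[ 0.40824976 -0.00661479  0.13050805] [ 1.69825971 -0.10643956  0.21319639]
0 [[0.002, 0.023], [0.001, 0.033], [0.0, 0.041], [0.001, 0.022], [-0.0, 0.03], [0.001, 0.042], [0.001, 0.021], [0.003, 0.034], [0.002, 0.043]]
0.0465 [[0.034, 0.002], [0.025, 0.001], [0.013, 0.001], [0.028, -0.002], [0.021, -0.001], [0.013, -0.001], [0.031, 0.0], [0.025, 0.003], [0.012, -0.003]]
[[232, 248, 124, 232, 11721], [414, 251, 27, 30, 179], [217, 289, 9, 14, 30], [233, 290, 15, 38, 182], [219, 301, 12, 13, 44], [214, 302, 3, 15, 19], [207, 328, 22, 26, 434], [349, 330, 3, 13, 22], [0, 436, 12, 29, 105], [223, 449, 3, 16, 16], [227, 450, 6, 30, 68], [322, 466, 8, 14, 86]]
```

```bash
python3 -c "
from rig import arm
print(arm.job_done())"
```

```text
the job is handed in; nothing more can be done
None
```

The job is handed in: the 84 mm wax stick lies flat in the drawer, which measured flush with the box after I eased off, so it is latched. The press force peaked at about 12 N, the arm is clear of everything, and I saw no sign that anything else had moved.

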